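Close the hatch of a sloping stock bin

ROBOT

A 6-joint arm with a two-finger parallel gripper is mounted at the origin on the work surface. World frame = base frame: x ahead of the robot, y to its left, z up, the work surface at z = 0. Lengths are in m, angles in rad, forces in N, time in s.
With the tool pointing down it reaches from about 0.275 to 0.75 m from the base axis. Payload 10.2 kg.
Tool frame: the origin (TCP) lies midway between the tips of the shut fingers; the grasp point (between the pads) lies 19 mm behind it (env.hold_point_z is the distance from the TCP to the grasp point, in m); x points along the fingers, z is the direction in which the jaws open and shut, and the axes are right-handed (so a half turn about x gives the same grasp; the last joint's range is limited). The gripper opens to 85 mm and grips with 20 to 120 N. Pads are 22 mm wide; open, the fingers measure 114 mm over their backs; the gripper's body (76 mm by 85 mm) begins 54 mm behind the grasp point. The pads swing forward as they close: fully open they stand 13 mm farther back than shut.
Start: joints at [1.009, 0.313, 1.498, -0, 1.331, -0.223], TCP at [0.174, 0.495, 0.231] pointing down, gripper open.
Joint ranges: [-2.94, 2.94], [-0.97, 2.17], [0.19, 2.56], [-1.23, 4.37], [0.02, 3.11], [-2.88, 2.88]. Speed limits (rad/s): [2.39, 2.39, 3.01, 3.14, 3.14, 3.14].

INTERFACE

Orientations are given as a unit quaternion [x, y, z, w].
In Python, from bench import env, kinematics, monitor, eyes, job gives the robot as it stands. The module is installed in compiled form; this text tells all that it offers. Calls block until the motion is done:
- env.reach(position, orientation): joint-space move of the TCP to a pose.
- env.movel(position, velocity=0.15, frame=None, guard=None): straight line of the TCP; frame=None keeps the orientation; velocity is the mean speed in m/s. With guard (N) it stops when the force on the tool has changed by that much, and returns True; else False.
- env.set_joints(angles): joint-space move.
- env.release() and env.close_gripper(effort=None): open the fingers fully, or close them until they stop; effort is the grip in N (None keeps the last).
- env.hold(seconds).
- kinematics.ik(position, orientation): joint angles nearest the present ones, or None.
- monitor.sense(): the state.
- eyes.grab_frame(name): name is "side" or "top" or "wrist"; returns a dict with "frame" (420x560x3 uint8, red, green, blue), "mtx" (3x3 intrinsics, pixels), "view" (4x4, takes a point from world to camera coordinates). Camera axes: x right, y down, z forward; pixel columns grow to the right and rows downward; lengths in m; the calibration is good to about 2 mm. A picture is of the moment at which its call begins. There is no depth.
A pose or a line that the arm cannot do raises env.MotionError and nothing moves.
- job.hand_in(): hands the job in, once; it reports no verdict.
The state is a dict: "clock": time; "joints": joint angles; "qvel": joint speeds; "joint_efforts": joint torques, N m; "position": TCP position; "ee_rot": TCP orientation; "contact_force": force on the tool from outside, world axes, zero at the start; "ft_torque": the same for the moment, N m; "finger_gap": opening from 0.0 (shut) to 1.0 (fully open).
Only numpy, scipy, OpenCV 4.12 (cv2) and the standard library are available. Lean on these libraries where they do the work, as an engineer would, in place of code of your own. Each camera call takes 0.05 s, during which the arm holds its last target. There are 200 camera calls.

TASK

The sloping stock bin has been refilled: pick up the loose metal hatch cover by its upright pull, tuck one short end fully home under the lip at the low end of the bin's sloping deck and lay the cover flat down in its recess. Then turn the turnbutton on the upper deck until its tongue points straight down the slope over the cover, at its stop, let go, and leave the other things on the bench where they are.

Things in the scene. Friction and masses are not known exactly. Their poses are not given: they have to be found in the camera images.
- bin: Blue sheet-metal stock bin standing fixed on the bench, 220 mm deep (its x) by 176 mm wide (its y), 50 mm high at its low front and 161 mm at its high back. Origin: centre of its underside; x points to the high back, z up.
- deck: The bin's sloping top, fixed at 0.47 rad (27 deg) from level. Origin: centre of the hatch recess floor (z = 0); x up the slope, y across, z square out of the deck. Recess: 144 mm long (x -72 to 72), 117 mm wide (y -58.5 to 58.5), 5 mm deep; the deck round it is at z = 5. A window pierces the floor (x -46 to 55, y -40 to 40), leaving a ledge all round. The deck spans x -97 to 147.
- lip_edge (a point): Middle of the free edge, upper side, of the fixed lip at the recess's low end (deck x = -60, y = 0, z = 14 mm). The lip is 4 mm thick (z = 10 to 14) and overhangs the recess floor by 12 mm, as far as the end stop at x = -72; the cover's end slides under it through a gap of 10 mm.
- rim (a point): Middle of the recess's high rim (deck x = 72, y = 0, z = 5 mm). No lip here: the cover's high end drops below this 5 mm rim only when its low end is within 4 mm of the end stop under the lip; otherwise it rides on the rim and stands proud.
- cover: Loose bare-metal hatch cover, 0.2 to 0.4 kg: a flat plate 140 (its x) by 110 (its y) by 4 mm with an upright pull in the middle of its upper side: a fin 10 mm thick (along x), 50 mm long (along y), its top 36 mm above the underside. Origin: centre of the underside; z up through the fin. The same either way round. At first it lies flat on the bench, fin up.
- turnbutton (a joint): Angle of the steel turnbutton about its pivot, square to the deck. 0: tongue straight down the slope over the cover's upper edge, against a stop; growing values turn it anticlockwise seen from outside the deck, to a stop at 2.8 rad (tongue up the slope). Starts between 1.75 and 2.6. Stiff, about 0.15 N m; stays where left.
- pivot (a point): Foot of the turnbutton's pivot on the deck's surface (deck x = 105, y = 0, z = 5 mm); does not move with the turnbutton.
- wing_top (a point): Top centre, on the pivot's axis, of the turnbutton's wing: an upright plate 8 mm thick, 30 mm long, lying along the tongue, rising from deck z = 12 to 40 mm. Its x axis points away from the tongue, its z axis out of the deck.
- tongue_tip (a point): Free end of the turnbutton's tongue, 58 mm from the pivot. The tongue is a flat bar 14 mm wide, its underside 7 mm and its upper side 12 mm above the recess floor: it passes 3 mm above a cover that lies flat in the recess, and jams against one that stands proud.
- bush_a: Bystander, not to be disturbed: upright aluminium tube, 38 mm wide, 50 mm tall; origin at the centre of its foot.
- bush_b: Bystander: upright steel tube, 32 mm wide, 35 mm tall; origin at the centre of its foot.
- carton_a: Bystander: small cardboard carton 90 x 70 x 55 mm; origin at the centre of its underside.
- carton_b: Bystander: cardboard carton 110 x 80 x 45 mm; origin at the centre of its underside.
- jar: Bystander: clear jar with lid, 64 mm wide, 90 mm tall; origin at the centre of its foot.
- wrench: Bystander: wrench lying flat; origin under its middle.
- clamp_half: Bystander: steel clamp half, 30 x 50 x 35 mm; origin at the centre of its underside.
Not all that is in view belongs to the job. Of the things shaped like the cover, the metal one is meant.

How it is judged:
By the outcome, as a careful person would: the job done as asked, in the order asked, and still so for the second after the job is handed in, with the robot touching nothing.
It also fails if it takes over 72 s, if anything falls off the work surface, if the arm or the gripper's body presses on something with over 40 N, if the wrist force passes 120 N, or if a joint passes its speed limit or range.

## Working session

There is one attempt and no reset: what is moved stays moved. The work goes in short steps, each a Python script; the robot and the scene stay as the last script left them, time stands still between calls to the robot, and variables do not carry over. Pictures are saved under pics/ and viewed, about 8 in all and at most 12, crops included, and the job is handed in when it is done.

```bash
mkdir -p pics; ls; python3 - <<'E'
from bench import env,kinematics,monitor,eyes,job
import cv2,numpy as np
for n in ("side","top"):
    f=eyes.grab_frame(n); cv2.imwrite(f"pics/{n}0.png",f["frame"][:,:,::-1])
    np.savez(f"{n}0.npz",**f); print(n,f["mtx"].round(1).tolist(),f["view"].round(3).tolist())
s=monitor.sense(); print(s["clock"],s["position"],s["ee_rot"],s["contact_force"],env.hold_point_z)
E
```

```text
pics
side [[543.0, 0.0, 282.6], [0.0, 543.0, 206.1], [0.0, 0.0, 1.0]] [[-0.981, -0.195, -0.011, 0.525], [-0.127, 0.68, -0.722, 0.146], [0.148, -0.706, -0.692, 1.363], [0.0, 0.0, 0.0, 1.0]]
top [[510.9, 0.0, 272.0], [0.0, 510.9, 207.2], [0.0, 0.0, 1.0]] [[-0.008, -1.0, -0.017, 0.009], [-0.992, 0.01, -0.126, 0.526], [0.126, 0.016, -0.992, 1.604], [0.0, 0.0, 0.0, 1.0]]
0.1 [0.17437146 0.49494501 0.23076949] [-0.40869922  0.57754318  0.40837466  0.57674861] [-0.42948856 -0.57124841  0.17287442] 0.0187
```

View pics/top0.png

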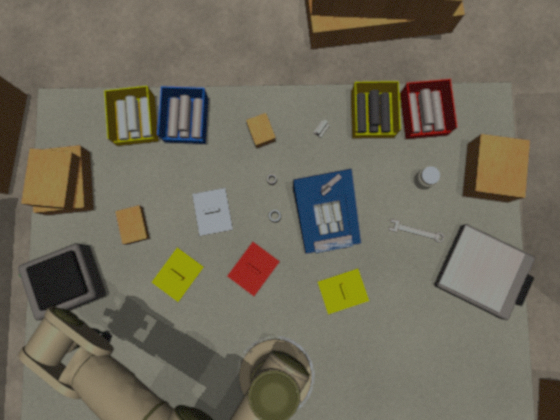

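View pics/side0.png

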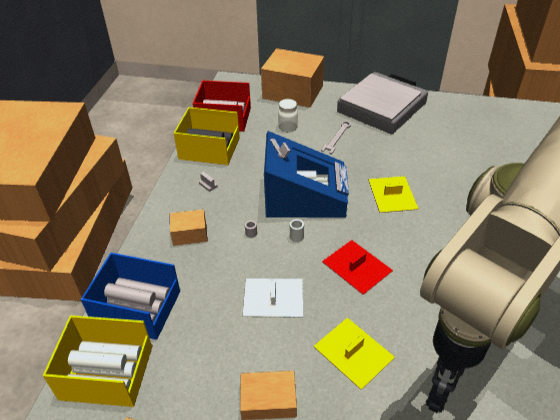

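Top view: the bin is at about (327,210), with its high back up and the lip at (333,243). The turnbutton is at about (331,184). Four plates have the cover's shape: yellow (178,275), red (253,268), yellow (344,291) and bare grey metal (212,212). I choose the grey one and check it in one close crop.

```bash
cat > h.py <<'E'
import numpy as np,cv2
def ray(f,uv):
    V=f["view"];R=V[:3,:3];t=V[:3,3]
    d=R.T@np.linalg.inv(f["mtx"])@np.array([uv[0],uv[1],1.]); return -R.T@t,d
def onz(f,uv,z):
    c,d=ray(f,uv); return c+d*(z-c[2])/d[2]
def tri(obs):
    A=np.zeros((3,3));b=np.zeros(3)
    for f,uv in obs:
        c,d=ray(f,uv);d=d/np.linalg.norm(d);P=np.eye(3)-np.outer(d,d);A+=P;b+=P@c
    return np.linalg.solve(A,b)
def proj(f,p):
    q=f["view"][:3,:3]@np.asarray(p)+f["view"][:3,3]; u=f["mtx"]@q; return u[:2]/u[2]
E
python3 - <<'E'
from h import *
T=dict(np.load("top0.npz"));S=dict(np.load("side0.npz"))
# combined picture: top crop of cover+bin, side crop of bin
a=cv2.resize(T["frame"][160:260,180:370],None,fx=4,fy=4,interpolation=cv2.INTER_CUBIC)
cv2.imwrite("pics/c1.png",a[:,:,::-1])
b=cv2.resize(S["frame"][125:320,235:365],None,fx=3,fy=3,interpolation=cv2.INTER_CUBIC)
cv2.imwrite("pics/c2.png",b[:,:,::-1])
fr=T["frame"];hsv=cv2.cvtColor(fr,cv2.COLOR_RGB2HSV)
m=((hsv[...,1]<60)&(hsv[...,2]>165)).astype(np.uint8);m[:180]=0;m[245:]=0;m[:,:185]=0;m[:,240:]=0
cs,_=cv2.findContours(m,0,2);c=max(cs,key=cv2.contourArea);r=cv2.minAreaRect(c);print("cover",r)
for p in cv2.boxPoints(r):print(p,onz(T,p,.004).round(4))
print(onz(T,r[0],.004).round(4))
fr=S["frame"]
hb=((hsv[...,0]>100)&(hsv[...,0]<125)&(hsv[...,1]>120)).astype(np.uint8);hb[:,:270]=0;hb[:150]=0;hb[270:]=0
cs,_=cv2.findContours(hb,0,2);c=max(cs,key=cv2.contourArea);print("bin",cv2.boundingRect(c),cv2.approxPolyDP(cv2.convexHull(c),3,True).reshape(-1,2).tolist())
hs=cv2.cvtColor(fr,cv2.COLOR_RGB2HSV)
hb=((hs[...,0]>100)&(hs[...,0]<125)&(hs[...,1]>120)).astype(np.uint8);hb[:,:240]=0;hb[:,370:]=0;hb[:120]=0;hb[240:]=0
cs,_=cv2.findContours(hb,0,2);c=max(cs,key=cv2.contourArea);print("binS",cv2.approxPolyDP(cv2.convexHull(c),2,True).reshape(-1,2).tolist())
E
```

```text
Traceback (most recent call last):
ValueError: max() iterable argument is empty
```

View pics/c1.png

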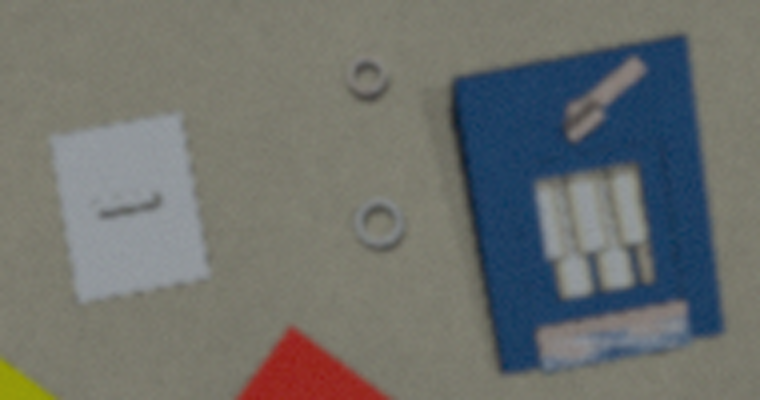

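View pics/c2.png

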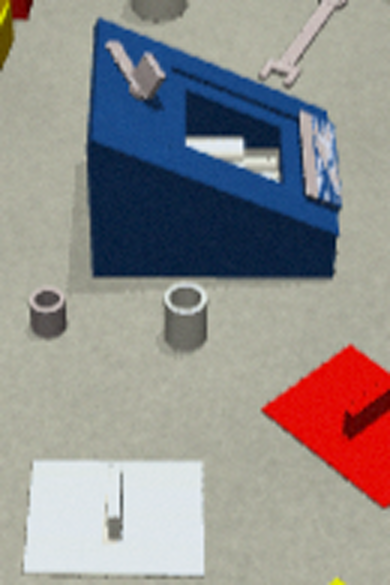

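The grey plate at crop (130,208) has a bare-metal look and an upright fin, and it is clearly none of the painted ones. The bin shows its lip at crop (612,335) and the tongue pointing up-right to its tip at (640,65). Next I fit the poses.

```bash
python3 - <<'E'
from h import *
from scipy.optimize import least_squares
T=dict(np.load("top0.npz"));S=dict(np.load("side0.npz"))
t=lambda u,v:(180+(u+.5)/4-.5,160+(v+.5)/4-.5); s=lambda u,v:(235+(u+.5)/3-.5,125+(v+.5)/3-.5)
hsv=cv2.cvtColor(T["frame"],cv2.COLOR_RGB2HSV); print(T["frame"][200,205],T["frame"][200,250])
for nm,f,(x0,y0,x1,y1) in (("T",T,(185,180,240,245)),("S",S,(235,270,312,322))):
    a=f["frame"][y0:y1,x0:x1].astype(float)
    bgc=np.median(a[:3].reshape(-1,3),0);b=a[...,2]-0.5*a[...,0]; 
    g=cv2.GaussianBlur(a[...,2].astype(np.uint8),(0,0),.7); th,m=cv2.threshold(g,0,255,cv2.THRESH_OTSU)
    cs,_=cv2.findContours(m,0,2);c=max(cs,key=cv2.contourArea);r=cv2.minAreaRect(c)
    ctr=np.array(r[0])+[x0,y0]; print(nm,th,r[1],ctr,onz(f,ctr,.003).round(4))
    q=cv2.approxPolyDP(cv2.convexHull(c),4,True).reshape(-1,2)+[x0,y0]
    for p in q: print("  ",p,onz(f,p,.004).round(4))
# fin top ends
for f,p,n in((T,t(103,206),'T'),(T,t(160,196),'T'),(S,s(110,540-22),'S'),(S,s(117,470),'S')): print("fin",n,onz(f,p,.036).round(4))
# bin
B=[(T,t(457,80),(.11,.088,.161)),(T,t(687,37),(.11,-.088,.161)),(T,t(505,373),(-.11,.088,.05)),(T,t(722,333),(-.11,-.088,.05)),
(S,s(97,20),(.11,-.088,.161)),(S,s(89,142),(.11,.088,.161)),(S,s(335,233),(-.11,.088,.05)),(S,s(333,275),(-.11,.088,0)),(S,s(95,275),(.11,.088,0))]
def P(x,q): 
    c,n=np.cos(x[2]),np.sin(x[2]);return [x[0]+c*q[0]-n*q[1],x[1]+n*q[0]+c*q[1],q[2]]
fun=lambda x:np.concatenate([proj(f,P(x,q))-uv for f,uv,q in B])
r=least_squares(fun,[.55,-.1,.1],loss='soft_l1');print("bin",r.x.round(4));print(fun(r.x).reshape(-1,2).round(1).tolist())
# tongue tip, wing
print("tip",tri([(T,t(643,66)),(S,s(112,46))]).round(4),"pivotish",tri([(T,t(580,125)),(S,s(150,75))]).round(4))
x=r.x;a=.47
R=np.array([[np.cos(a),0,-np.sin(a)],[0,1,0],[np.sin(a),0,np.cos(a)]])
O=np.array([-.1088,0,.05])+R@[.097,0,-.005]
for n,p in dict(lip=(-.06,0,.014),rim=(.072,0,.005),pivot=(.105,0,.005),wing=(.105,0,.04),lipL=(-.06,.0585,.014),lipR=(-.06,-.0585,.014),).items():
    w=P(x,O+R@p);print(n,np.round(w,4),"top crop",((proj(T,w)-[180,160])*4).round(),"side crop",((proj(S,w)-[235,125])*3).round())
E
```

```text
[147 153 156] [123 121 108]
T 131.0 (42.21696853637695, 33.2726936340332) [211.71199989 211.41600418] [0.5184 0.2023 0.003 ]
   [224 188] [0.5953 0.1623 0.004 ]
   [231 228] [0.4634 0.139  0.004 ]
   [200 234] [0.4448 0.2398 0.004 ]
   [193 194] [0.5764 0.2641 0.004 ]
S 194.0 (59.15382766723633, 37.4502067565918) [272.7943573  296.87071609] [0.5189 0.2029 0.003 ]
   [246 279] [0.5946 0.1631 0.004 ]
   [301 279] [0.462 0.138 0.004]
   [302 315] [0.4417 0.2414 0.004 ]
   [244 315] [0.5735 0.2666 0.004 ]
fin T [0.5156 0.2182 0.036 ]
fin T [0.5232 0.1725 0.036 ]
fin S [0.5161 0.2287 0.036 ]
fin S [0.5204 0.1821 0.036 ]
bin [ 0.5014 -0.168   0.1775]
[[-0.3, -0.7], [0.3, -0.8], [0.1, 0.5], [1.0, 0.1], [-0.2, -0.5], [-0.3, -0.2], [1.2, 1.4], [0.5, 0.6], [-0.3, 0.2]]
tip [ 0.6026 -0.2015  0.1572] pivotish [ 0.5574 -0.1528  0.1674]
lip [ 0.4228 -0.1821  0.0748] top crop [610. 313.] side crop [300. 151.]
rim [ 0.5426 -0.1606  0.1265] top crop [585. 150.] side crop [168. 107.]
pivot [ 0.5716 -0.1554  0.1415] top crop [579. 109.] side crop [135.  94.]
wing [ 0.556  -0.1582  0.1727] top crop [586. 123.] side crop [153.  66.]
lipL [ 0.4124 -0.1245  0.0748] top crop [535. 327.] side crop [304. 193.]
lipR [ 0.4331 -0.2397  0.0748] top crop [684. 299.] side crop [297. 111.]
```

```bash
cat >> h.py <<'E'
from scipy.spatial.transform import Rotation as Ro
BIN=np.array([0.5014,-0.168,0.1775]);A=.47
def deck(BIN=BIN):
    Rb=Ro.from_euler('z',BIN[2]).as_matrix();Rd=Ro.from_euler('y',-A).as_matrix()
    O=Rb@(np.array([-.1088,0,.05])+Rd@[.097,0,-.005])+[BIN[0],BIN[1],0]
    return O,Rb@Rd
def tool(Rf,sgn=1):  # tool frame for object frame Rf: x=-normal, z=sgn*x_obj
    x=-Rf[:,2];z=sgn*Rf[:,0];return Ro.from_matrix(np.c_[x,np.cross(z,x),z]).as_quat()
CV=np.array([.5187,.2024]);CY=.184
E
python3 - <<'E'
from h import *
from bench import env,kinematics,monitor,eyes
O,R=deck();print(O.round(4))
Rc=Ro.from_euler('z',CY).as_matrix()
for s in(1,-1):
    print(s)
    for p,q in(([*CV,.2],tool(Rc,s)),([*CV,.01],tool(Rc,s)),(O+R@[0,0,.12],tool(R,s)),(O+R@[0,0,.012],tool(R,s)),(O+R@[.105,0,.1],tool(R,s)),(O+R@[.105,0,.02],tool(R,s))):
        j=kinematics.ik(p,q);print(None if j is None else np.round(j,2))
    for an in np.arange(-3,3.1,.5):
        q=(Ro.from_matrix(R)*Ro.from_euler('z',an)).as_matrix();j=kinematics.ik(O+R@[.105,0,.03],tool(q,s));print('btn',an,None if j is None else np.round(j,2))
s=1 if Ro.from_quat(monitor.sense()["ee_rot"]).as_matrix()[0,2]>0 else -1
print("start z dir",s,Ro.from_quat(monitor.sense()["ee_rot"]).as_matrix()[:,2])
E
```

```text
[ 0.4817 -0.1715  0.0895]
1
[ 0.16  0.41  1.45  0.    1.29 -0.02]
[ 0.16  0.65  1.62 -0.    0.87 -0.02]
[-0.89  0.04  2.    0.52  0.93 -1.35]
[-0.78  0.29  2.02  0.65  0.66 -1.44]
[-0.67  0.19  1.75  0.44  0.93 -1.07]
[-0.62  0.34  1.76  0.49  0.77 -1.1 ]
btn -3.0 [-0.62  0.32  1.76  0.48  0.78  1.9 ]
btn -2.5 [-0.62  0.32  1.76  0.48  0.78  1.4 ]
btn -2.0 [-0.62  0.32  1.76  0.48  0.78  0.9 ]
btn -1.5 [-0.62  0.32  1.76  0.48  0.78  0.4 ]
btn -1.0 [-0.62  0.32  1.76  0.48  0.78 -0.1 ]
btn -0.5 [-0.62  0.32  1.76  0.48  0.78 -0.6 ]
btn 0.0 [-0.62  0.32  1.76  0.48  0.78 -1.1 ]
btn 0.5 [-0.62  0.32  1.76  0.48  0.78 -1.6 ]
btn 1.0 [-0.62  0.32  1.76  0.48  0.78 -2.1 ]
btn 1.5 [-0.62  0.32  1.76  0.48  0.78 -2.6 ]
btn 2.0 None
btn 2.5 [-0.62  0.32  1.76  0.48  0.78  2.69]
btn 3.0 [-0.62  0.32  1.76  0.48  0.78  2.19]
-1
None
None
[-0.89  0.04  2.    0.52  0.93  1.8 ]
[-0.78  0.29  2.02  0.65  0.66  1.7 ]
[-0.67  0.19  1.75  0.44  0.93  2.07]
[-0.62  0.34  1.76  0.49  0.77  2.04]
btn -3.0 [-0.62  0.32  1.76  0.48  0.78 -1.24]
btn -2.5 [-0.62  0.32  1.76  0.48  0.78 -1.74]
btn -2.0 [-0.62  0.32  1.76  0.48  0.78 -2.24]
btn -1.5 [-0.62  0.32  1.76  0.48  0.78 -2.74]
btn -1.0 None
btn -0.5 [-0.62  0.32  1.76  0.48  0.78  2.55]
btn 0.0 [-0.62  0.32  1.76  0.48  0.78  2.05]
btn 0.5 [-0.62  0.32  1.76  0.48  0.78  1.55]
btn 1.0 [-0.62  0.32  1.76  0.48  0.78  1.05]
btn 1.5 [-0.62  0.32  1.76  0.48  0.78  0.55]
btn 2.0 [-0.62  0.32  1.76  0.48  0.78  0.05]
btn 2.5 [-0.62  0.32  1.76  0.48  0.78 -0.45]
btn 3.0 [-0.62  0.32  1.76  0.48  0.78 -0.95]
start z dir 1 [ 0.33238964  0.94314142 -0.00118235]
```

```bash
python3 - <<'E'
from h import *
from bench import env,kinematics,monitor,eyes
Rc=Ro.from_euler('z',CY).as_matrix()
env.reach([*CV,.16],tool(Rc))
f=eyes.grab_frame("wrist");np.savez("w1.npz",**f);cv2.imwrite("pics/w1.png",f["frame"][:,:,::-1])
s=monitor.sense();print(s["clock"],s["position"])
V=f["view"];print("cam",(-V[:3,:3].T@V[:3,3]).round(3),V[2,:3].round(3))
for p in([CV[0],CV[1],.036],):print(proj(f,p))
for sx in(1,-1):
  for sy in(1,-1):print(proj(f,np.r_[CV,.004]+Rc@[sx*.07,sy*.055,0]).round())
E
```

```text
1.825 [0.51833894 0.20334171 0.16023659]
cam [0.505 0.282 0.303] [ 0.057 -0.305 -0.951]
[278.80647349 206.23161054]
[363. 132.]
[354. 253.]
[195. 132.]
[204. 253.]
```

View pics/w1.png

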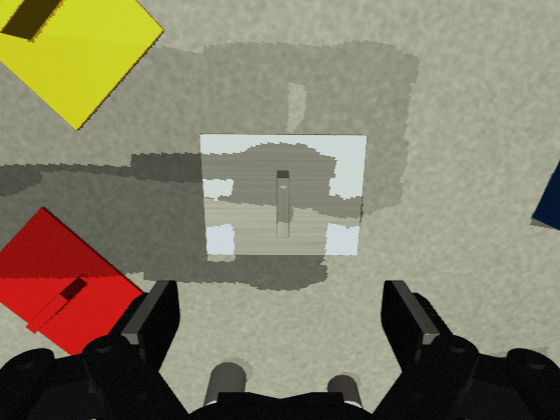

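The plate fills (200,135), (367,135), (358,254) and (207,254), and the fin is at (282,205) in line with the jaws. It is about 4 px right of my prediction, so I correct and grasp.

```bash
python3 - <<'E'
from h import *
from bench import env,kinematics,monitor,eyes
f=dict(np.load("w1.npz"))
C=np.array([onz(f,p,.004)[:2] for p in((200,134.5),(367,134.5),(358,254.5),(207,254.5))])
c=C.mean(0);e=(C[1]-C[0]+C[2]-C[3]);yaw=np.arctan2(e[1],e[0]);print(C.round(4).tolist(),c,yaw,np.linalg.norm(C[1]-C[0]),np.linalg.norm(C[2]-C[1]))
Rc=Ro.from_euler('z',yaw).as_matrix();q=tool(Rc)
env.reach([*c,.075],q)
g=env.movel([*c,.011],velocity=.08,guard=15);print("guard",g)
env.close_gripper(50)
s=monitor.sense();print(s["finger_gap"],s["position"],s["contact_force"].round(2))
np.save("grasp.npy",np.r_[c,yaw,s["position"]])
env.movel([*c,.06],velocity=.08)
env.movel([*c,.28],velocity=.2)
s=monitor.sense();print(s["clock"],s["finger_gap"],s["contact_force"].round(2))
E
```

```text
[[0.4444, 0.2421], [0.5811, 0.2678], [0.6012, 0.1604], [0.4633, 0.1346]] [0.52252182 0.20121913] 0.18529110899152826 0.13909534296986203 0.10919995350126174
guard False
0.10578777892484635 [0.52259006 0.20126238 0.0111294 ] [-0.4   0.45  1.13]
5.9 0.10659401301331649 [-0.11 -0.52 -2.59]
```

```bash
cat >> h.py <<'E'
H=.0111  # TCP height above the cover's underside in the grasp
def cov(xl,y,zl,th,D,h=H):   # low-end underside edge at deck (xl,y,zl), high end raised by th
    O,R=D;Rc=R@Ro.from_euler('y',-th).as_matrix()
    o=O+R@[xl,y,zl]+Rc@[.07,0,h];return o,tool(Rc)
def snap(eyes,tag,names=("top","wrist","side")):
    r={}
    for n in names:
        f=eyes.grab_frame(n);np.savez(f"{tag}_{n}.npz",**f);r[n]=f
    return r
E
python3 - <<'E'
from h import *
from bench import env,kinematics,monitor,eyes
D=deck();O,R=D
env.reach(O+R@[.02,-.07,.17],tool(R)); snap(eyes,"v",("wrist",))
env.reach(*cov(-.052,0,.06,.06,D))
p,q=cov(-.052,0,.03,.06,D);env.movel(p,velocity=.1,frame=q)
r=snap(eyes,"pre")
s=monitor.sense();print(s["clock"],s["finger_gap"],s["contact_force"].round(2))
a=dict(np.load("v_wrist.npz"))["frame"]
t=cv2.resize(r["top"]["frame"][155:265,270:380],None,fx=4,fy=4,interpolation=cv2.INTER_CUBIC)
w=cv2.resize(r["wrist"]["frame"],None,fx=.64,fy=.64,interpolation=cv2.INTER_AREA)
a=cv2.resize(a,None,fx=.64,fy=.64,interpolation=cv2.INTER_AREA)
c=np.zeros((540,800,3),np.uint8);c[:440,:440]=t;c[:w.shape[0],441:441+w.shape[1]]=w;c[270:270+a.shape[0],441:441+a.shape[1]]=a
cv2.imwrite("pics/pre.png",c[:,:,::-1])
E
```

```text
8.7917 0.10774870347602852 [ 0.02  0.02 -2.79]
```

View pics/pre.png

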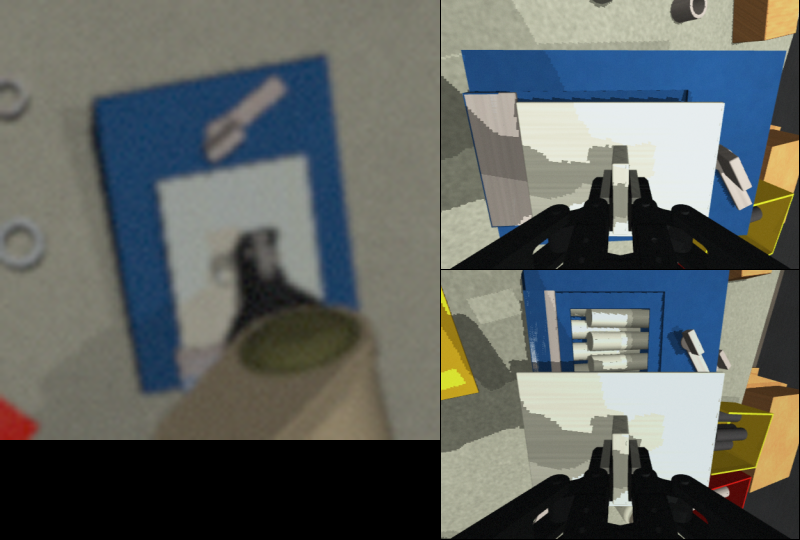

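Left: plate held level over the deck, with the tongue still up-right. Right: wrist views showing the lip strip, the recess corner at composite (664,292) and the deck edge. Next I enlarge these to get accurate pixels.

```bash
python3 - <<'E'
from h import *
a=np.load("v_wrist.npz")["frame"][0:165,110:440];b=np.load("pre_wrist.npz")["frame"][70:190,20:420]
c=np.zeros((572,800,3),np.uint8);c[:330,:660]=cv2.resize(a,None,fx=2,fy=2,interpolation=cv2.INTER_CUBIC);c[332:572]=cv2.resize(b,None,fx=2,fy=2,interpolation=cv2.INTER_CUBIC)
c=np.clip(c.astype(float)*1.4,0,255).astype(np.uint8)
cv2.imwrite("pics/wz.png",c[:,:,::-1])
E
```

```text
(no output)
```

View pics/wz.png

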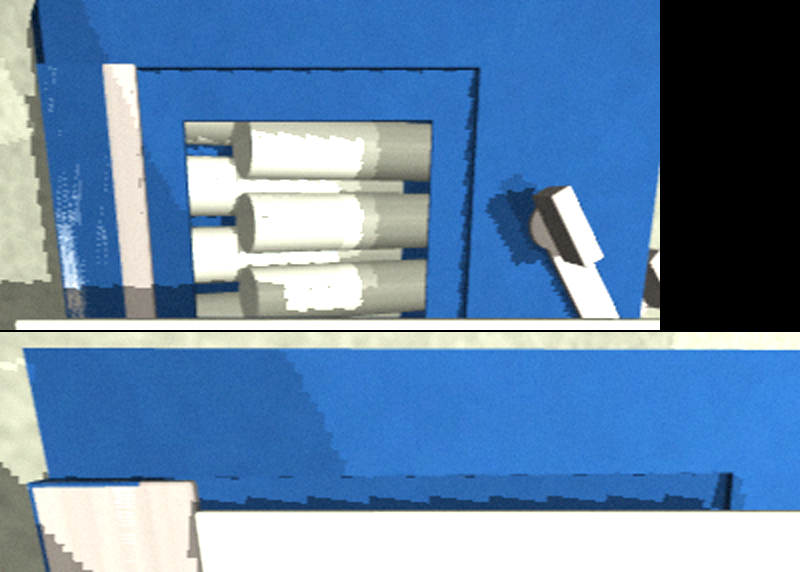

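```bash
cat > fit.py <<'E'
from h import *
from scipy.optimize import least_squares
V=dict(np.load("v_wrist.npz"));W=dict(np.load("pre_wrist.npz"))
v=lambda a,b:np.array((110+(a+.5)/2-.5,(b+.5)/2-.5));w=lambda a,b:np.array((20+(a+.5)/2-.5,70+(b-332+.5)/2-.5))
P=[(V,v(479,69),(72,58.5,5)),(V,v(185,122),(-46,40,0)),(V,v(432,122),(55,40,0)),(W,w(24,349),(-97,88,5)),(W,w(733,474),(72,58.5,5))]
L=[(V,v(134,65),(-60,58.5,14))]
def fun(x,P=P):
    O,R=deck(x[:3]);O=O+[0,0,x[3]];return np.concatenate([proj(f,O+R@(np.array(q)/1e3))-uv for f,uv,q in P])
r=least_squares(fun,[*BIN,0],loss='soft_l1',x_scale=[.01,.01,.1,.01]);x=r.x
E
python3 - <<'E'
from fit import *
print("fit",x.round(4),"was",BIN);print(fun(x).reshape(-1,2).round(1).tolist(),"lip",fun(x,L).round(1))
O,R=deck(x);O=O+[0,0,x[3]]
n=R[:,2]
for f,uv,q in P+L:
    c,d=ray(f,uv);t=((O-c)@n+q[2]/1e3)/(d@n);print(q,((R.T@(c+d*t-O))*1e3).round(1))
# rows along edges: y of recess edge & rim line
for uv,z in((v(160,69),5),(v(470,260),5),(v(155,318),14)):
    c,d=ray(V,uv);t=((O-c)@n+z/1e3)/(d@n);print("edge",((R.T@(c+d*t-O))*1e3).round(1))
# plate in W: nominal vs seen, as offset in plate plane
o,q=cov(-.052,0,.03,.06,deck());Rt=Ro.from_quat(q).as_matrix();Rc=np.c_[Rt[:,2],-Rt[:,1]*-1,-Rt[:,0]];Rc[:,1]=np.cross(Rc[:,2],Rc[:,0]);o=o-Rc[:,2]*H
for uv,p in((w(197,512),(-70,55,4)),(np.array([442.,159.4]),(70,55,4))):
    c,d=ray(W,uv);t=((o-c)@Rc[:,2]+.004)/(d@Rc[:,2]);print("plate",p,(Rc.T@(c+d*t-o)*1e3).round(1))
E
```

```text
fit [ 0.5033 -0.1676  0.1776  0.0042] was [ 0.5014 -0.168   0.1775]
[[0.4, -0.2], [-1.0, -0.4], [0.3, -0.3], [0.2, 0.2], [-0.3, 0.3]] lip [ 0.4 -0.4]
(72, 58.5, 5) [71.7 58.3  5. ]
(-46, 40, 0) [-45.2  39.7  -0. ]
(55, 40, 0) [54.7 39.8  0. ]
(-97, 88, 5) [-97.1  88.1   5. ]
(72, 58.5, 5) [72.1 58.7  5. ]
(-60, 58.5, 14) [-60.3  58.2  14. ]
edge [-52.7  58.3   5. ]
edge [ 72.4 -14.3   5. ]
edge [-60.1 -37.4  14. ]
plate (-70, 55, 4) [-67.3  54.5   4. ]
plate (70, 55, 4) [70.7 54.7  4. ]
```

The fit residuals are below 1 mm. The plate's lateral offset is under 0.5 mm. Height and the along-slope position I get by touch: low edge onto the ledge, then slide to the end stop.

```bash
cat >> h.py <<'E'
def fitdeck():
    x=[0.5033,-0.1676,0.1776,0.0042];O,R=deck(x[:3]);return O+[0,0,x[3]],R
E
python3 - <<'E'
from h import *
from bench import env,kinematics,monitor,eyes
D=fitdeck();O,R=D;th=.08
def st(m):
    s=monitor.sense();T=Ro.from_quat(s["ee_rot"]).as_matrix();rel=R.T@(s["position"]-O)
    Rc=R@Ro.from_euler('y',-th).as_matrix();low=R.T@(s["position"]-Rc@[.07,0,H]-O)
    print(m,round(s["clock"],2),"low",(low*1e3).round(1),"F deck",(R.T@s["contact_force"]).round(1),"gap",round(s["finger_gap"],3));return low
p,q=cov(-.052,0,.02,th,D);env.movel(p,velocity=.06,frame=q);st("a")
p,q=cov(-.052,0,.007,th,D);print(env.movel(p,velocity=.04,frame=q,guard=5));st("b")
p,q=cov(-.052,0,-.008,th,D);print(env.movel(p,velocity=.015,frame=q,guard=4));low=st("touch")
p,q=cov(low[0],0,low[2]+.003,th,D);env.movel(p,velocity=.03,frame=q);st("up")
r=snap(eyes,"touch",("wrist","side"))
c=np.zeros((420,800,3),np.uint8);c[:,:400]=r["wrist"]["frame"][0:420,0:560][:, :400];c[:390,402:402+390]=cv2.resize(r["side"]["frame"][125:255,240:370],None,fx=3,fy=3,interpolation=cv2.INTER_CUBIC)
cv2.imwrite("pics/touch.png",c[:,:,::-1])
E
```

```text
a 9.05 low [-52.1  -0.   20.2] F deck [-1.2  0.6 -1.7] gap 0.109
False
b 9.53 low [-52.1   0.1   6.8] F deck [-1.2  0.5 -0.5] gap 0.108
True
touch 10.1 low [-51.7  -0.1   0.2] F deck [1.6 0.8 6. ] gap 0.107
up 10.37 low [-51.8   0.1   3.1] F deck [-1.6  0.7 -2.4] gap 0.106
```

View pics/touch.png

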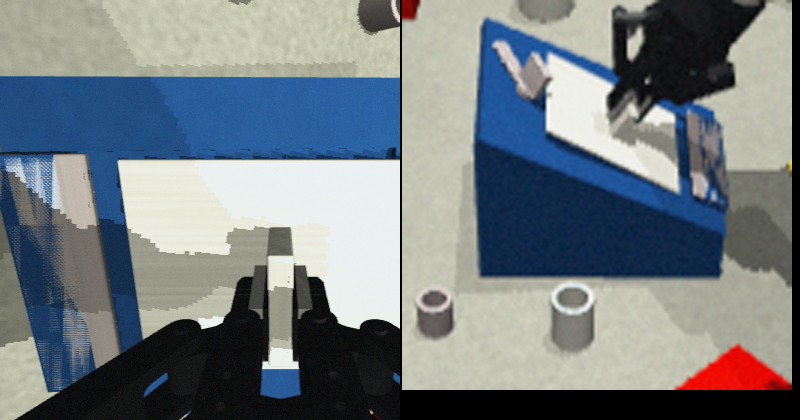

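Low end is on the ledge. In the wrist view the plate's corner is at (119,160) and the lip edge at (88,155), square to each other. The floor came at 0.2 mm, as fitted. Now I slide under the lip.

```bash
cat > st.py <<'E'
from h import *
from bench import env,kinematics,monitor,eyes,job
D=fitdeck();O,R=D
def st(m):
    s=monitor.sense();T=Ro.from_quat(s["ee_rot"]).as_matrix();n=-T[:,0];xx=R.T@T[:,2]
    Rc=np.c_[T[:,2],np.cross(n,T[:,2]),n];low=R.T@(s["position"]-Rc@[.07,0,H]-O)
    print(m,round(s["clock"],2),"low",(low*1e3).round(1),"th",round(float(np.arctan2(xx[2],xx[0])),3),"F deck",(R.T@s["contact_force"]).round(1),"gap",round(s["finger_gap"],3));return low
E
python3 - <<'E'
from st import *
p,q=cov(-.066,0,.0027,.08,D);print(env.movel(p,velocity=.03,guard=6));st("mid")
p,q=cov(-.079,0,.0027,.08,D);print(env.movel(p,velocity=.02,guard=8));st("stop")
E
```

```text
False
mid 11.09 low [-66.   -0.1   2.8] th 0.08 F deck [-2.  -0.8 -2. ] gap 0.105
True
stop 11.54 low [-72.9   0.1   2.7] th 0.082 F deck [ 4.6  0.3 -0.4] gap 0.103
```

```bash
python3 - <<'E'
from st import *
for th,z in((.05,.002),(.02,.0012),(.0,.0005)):
    p,q=cov(-.0723,0,z,th,D);g=env.movel(p,velocity=.02,frame=q,guard=10);st((th,g))
    if g:break
else:
    p,q=cov(-.0723,0,-.003,0,D);g=env.movel(p,velocity=.01,guard=5);st(("down",g))
r=snap(eyes,"laid",("wrist","side","top"))
c=np.zeros((590,800,3),np.uint8);c[:420,:560]=r["wrist"]["frame"];c[200:590,408:798]=cv2.resize(r["side"]["frame"][125:255,240:370],None,fx=3,fy=3,interpolation=cv2.INTER_CUBIC)
cv2.imwrite("pics/laid.png",c[:,:,::-1])
E
```

```text
(0.05, False) 11.84 low [-72.5   0.3   1.8] th 0.05 F deck [-0.6 -0.3 -2.1] gap 0.109
(0.02, False) 12.13 low [-72.5   0.2   1. ] th 0.021 F deck [-1.2  1.3 -1.7] gap 0.107
(0.0, True) 12.34 low [-73.    0.3   1.1] th -0.003 F deck [-0.8  0.   6.4] gap 0.103
```

View pics/laid.png

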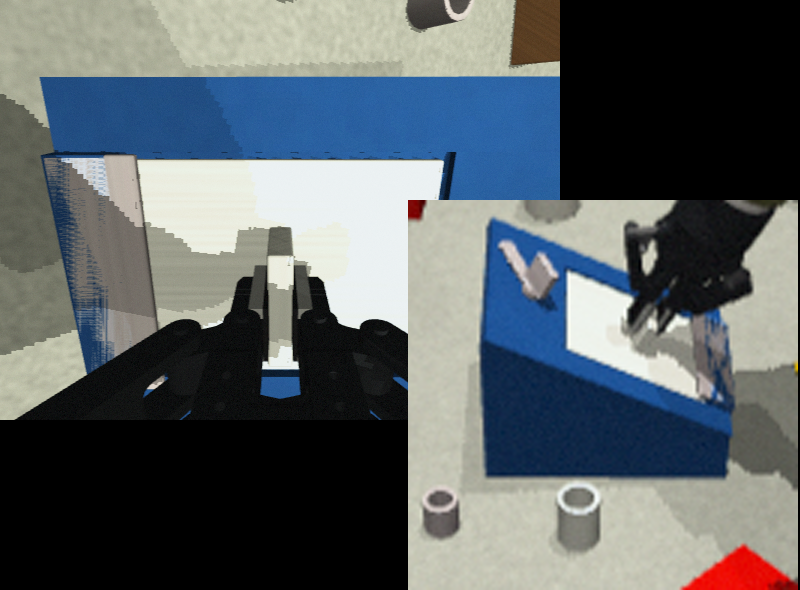

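The plate lies within the recess: its high edge (443,160) is inside the dark rim gap (447–456), and its low end is under the lip (137,160). Contact was at 6 N. I release, retract and look again.

```bash
python3 - <<'E'
from st import *
env.release();st("rel")
s=monitor.sense();n=R[:,2]
env.movel(s["position"]+n*.09,velocity=.15)
V=dict(np.load("v_wrist.npz"));v=lambda a,b:np.array((110+(a+.5)/2-.5,(b+.5)/2-.5))
def dk(f,uv,z):
    c,d=ray(f,uv);t=((O-c)@n+z)/(d@n);return (R.T@(c+d*t-O)*1e3)
a,b=dk(V,v(561,188.5),.04),dk(V,v(594,261),.04);print("wing",a.round(1),b.round(1),((a+b)/2).round(1),np.linalg.norm(a-b),"phi",np.arctan2(-(b-a)[1],-(b-a)[0]))
# go look from above turnbutton
env.reach(O+R@[.06,-.03,.13],tool(R))
r=snap(eyes,"after",("wrist","side"));print(monitor.sense()["clock"])
cv2.imwrite("pics/after.png",r["wrist"]["frame"][:,:,::-1])
for nme,q in dict(covHi=(.068,.055,.004),rim=(.072,.0585,.005),rimR=(.072,-.0585,.005),wing=(.105,0,.04)).items():print(nme,proj(r["wrist"],O+R@q).round(1))
E
```

```text
rel 13.22 low [-73.3   0.7   0.6] th -0.004 F deck [-0.4  0.7  0. ] gap 0.999
wing [97.7 13.8 40. ] [112.5 -11.8  40. ] [105.1   1.   40. ] 29.58659967279214 phi 2.0957268904955555
14.4667
covHi [289.9  92.1]
rim [295.6  86.9]
rimR [293.6 239.5]
wing [345.8 178. ]
```

View pics/after.png

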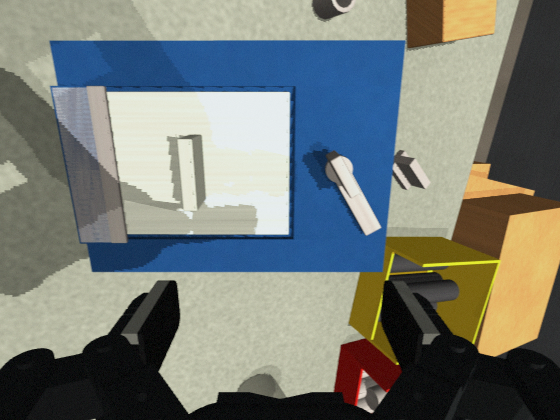

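The cover lies flat: its high edge at (290,92) is exactly where a seated cover should show, with an even gap all round. The tongue runs from pivot (340,168) to tip (373,232), about 2.1 rad. Next I grip the wing and turn with the last joint.

```bash
python3 - <<'E'
from st import *
f=dict(np.load("after_wrist.npz"));n=R[:,2]
def dk(f,uv,z):
    c,d=ray(f,uv);t=((O-c)@n+z)/(d@n);return (R.T@(c+d*t-O)*1e3)
tip=dk(f,(373.,232.),.012);dv=tip-[105,0,12];print("tip",tip.round(1),np.linalg.norm(dv),"phi",np.arctan2(-dv[1],-dv[0]))
phi=2.096;q=tool(R@Ro.from_euler('z',phi-np.pi/2).as_matrix())
env.reach(O+R@[.105,.0005,.08],q)
print(env.movel(O+R@[.105,.0005,.017],velocity=.08,guard=8),monitor.sense()["contact_force"].round(1))
env.close_gripper(60)
def s2(m):
    s=monitor.sense();z=R.T@Ro.from_quat(s["ee_rot"]).as_matrix()[:,2];ph=np.arctan2(z[1],z[0])+np.pi/2
    t=float(s["ft_torque"]@n);print(m,round(s["clock"],2),"phi",round(float(ph),3),"tau_n",round(t,3),"F",(R.T@s["contact_force"]).round(1),"gap",round(s["finger_gap"],3));return ph,t
s2("grip")
for k in range(3):
    j=np.array(monitor.sense()["joints"]);j[5]+=.2;env.set_joints(j);s2(k)
E
```

```text
tip [134.2 -49.3  12. ] 57.274776009368665 phi 2.1064790152473654
False [ 0.2  0.7 -0.5]
grip 16.56 phi 2.097 tau_n 0.167 F [-5.1 -1.6  6.1] gap 0.079
0 16.87 phi 1.9 tau_n -0.153 F [-2.5 -0.1  2.6] gap 0.083
1 17.18 phi 1.706 tau_n -0.106 F [-2.5 -0.4  2.4] gap 0.079
2 17.48 phi 1.513 tau_n -0.157 F [-3.5 -1.1  3.3] gap 0.074
```

```bash
python3 - <<'E'
from st import *
n=R[:,2]
def s2(m):
    s=monitor.sense();z=R.T@Ro.from_quat(s["ee_rot"]).as_matrix()[:,2];ph=np.arctan2(z[1],z[0])+np.pi/2
    t=float(s["ft_torque"]@n);print(m,round(s["clock"],2),"phi",round(float(ph),3),"tau_n",round(t,3),"F",(R.T@s["contact_force"]).round(1),"gap",round(s["finger_gap"],3));return ph,t
ph=1.513;tgt=np.array(monitor.sense()["joints"])
while ph>-.12:
    d=.25 if ph>.45 else .1 if ph>.12 else .03
    tgt[5]+=d;env.set_joints(tgt);ph,t=s2(d)
    if t<-.6:print("stop");break
r=snap(eyes,"turned",("wrist","side","top"))
c=np.zeros((420,800,3),np.uint8);c[:,:400]=r["wrist"]["frame"][:,80:480];c[:390,402:792]=cv2.resize(r["side"]["frame"][125:255,240:370],None,fx=3,fy=3,interpolation=cv2.INTER_CUBIC)
cv2.imwrite("pics/turned.png",c[:,:,::-1])
E
```

```text
0.25 17.82 phi 1.269 tau_n -0.12 F [-5.  -1.1  3.1] gap 0.079
0.25 18.18 phi 1.019 tau_n -0.17 F [-5.1  0.6  5.4] gap 0.079
0.25 18.52 phi 0.769 tau_n -0.141 F [-6.9  0.1  5.2] gap 0.083
0.25 18.88 phi 0.519 tau_n -0.167 F [-6.5  0.2  6. ] gap 0.08
0.25 19.23 phi 0.269 tau_n -0.118 F [-7.2  1.   7.7] gap 0.08
0.1 19.48 phi 0.169 tau_n -0.135 F [-7.9  1.3  8.2] gap 0.077
0.1 19.73 phi 0.069 tau_n -0.158 F [-7.7  2.5  8.4] gap 0.081
0.03 19.98 phi 0.04 tau_n -0.001 F [-6.7  2.3  7.6] gap 0.077
0.03 20.23 phi 0.01 tau_n -0.066 F [-7.2  2.7  7.4] gap 0.081
0.03 20.48 phi -0.019 tau_n 0.446 F [-7.6  2.1  6.2] gap 0.074
0.03 20.73 phi -0.048 tau_n 0.945 F [-7.9  1.8  8.4] gap 0.08
0.03 20.98 phi -0.077 tau_n 1.294 F [-7.3  2.1  7.6] gap 0.077
0.03 21.23 phi -0.106 tau_n 1.61 F [-7.2  3.5  8.4] gap 0.086
0.03 21.48 phi -0.135 tau_n 1.973 F [-7.5  2.6  8.3] gap 0.076
```

The stop came at φ≈0, where the torque rose from 0 to 2 N m. I unwind to about −0.02 rad, release, retract and check.

```bash
python3 - <<'E'
from st import *
n=R[:,2]
def tau():return float(monitor.sense()["ft_torque"]@n)
j=np.array(monitor.sense()["joints"])
for k in range(5):
    j[5]-=.03;env.set_joints(j);t=tau();print(round(t,2))
    if t<.5:break
env.release()
s=monitor.sense();env.movel(s["position"]+n*.08,velocity=.15)
env.reach(O+R@[.06,-.03,.14],tool(R))
env.hold(.3);r=snap(eyes,"end",("wrist","side","top"));print(monitor.sense()["clock"])
w=r["wrist"]
for nme,q in dict(covHi=(.068,.055,.004),tip=(.047,0,.012),tipL=(.047,.007,.012),tipR=(.047,-.007,.012),pivot=(.105,0,.012)).items():print(nme,proj(w,O+R@q).round(1))
c=np.zeros((420,800,3),np.uint8);c[:300,:800]=cv2.resize(w["frame"][30:280,20:470],(540,300))[:, :].repeat(1,1) if 0 else 0
a=cv2.resize(w["frame"][30:280,20:440],None,fx=1.3,fy=1.3);c=np.zeros((590,800,3),np.uint8);c[:a.shape[0],:a.shape[1]]=a
b=cv2.resize(r["top"]["frame"][80:320,100:450],None,fx=1.05,fy=1.05);c[330:330+b.shape[0],:b.shape[1]]=b
d=cv2.resize(r["side"]["frame"][120:330,140:440],None,fx=1.2,fy=1.2);c[330:330+d.shape[0],400:400+d.shape[1]]=d
cv2.imwrite("pics/end.png",c[:,:,::-1])
for nm in("top","side"):
    a=np.load(f"{nm}0.npz")["frame"].astype(int);e=r[nm]["frame"].astype(int);m=(np.abs(a-e).max(2)>60).astype(np.uint8);m=cv2.morphologyEx(m,cv2.MORPH_OPEN,np.ones((3,3)))
    k,_,sts,cc=cv2.connectedComponentsWithStats(m);print(nm,[(tuple(x[:5])) for x in sts[1:] if x[4]>25])
E
```

```text
1.57
1.31
0.87
0.4
26.0167
covHi [289.2  91.8]
tip [261.7 166.8]
tipL [261.6 157.8]
tipR [261.9 175.7]
pivot [336.6 166.8]
top [(np.int32(328), np.int32(175), np.int32(13), np.int32(11), np.int32(71)), (np.int32(309), np.int32(194), np.int32(34), np.int32(47), np.int32(507)), (np.int32(349), np.int32(217), np.int32(23), np.int32(19), np.int32(265)), (np.int32(334), np.int32(226), np.int32(18), np.int32(21), np.int32(176)), (np.int32(319), np.int32(272), np.int32(49), np.int32(41), np.int32(1370)), (np.int32(218), np.int32(297), np.int32(37), np.int32(43), np.int32(427)), (np.int32(174), np.int32(298), np.int32(23), np.int32(21), np.int32(103)), (np.int32(60), np.int32(311), np.int32(53), np.int32(40), np.int32(755)), (np.int32(259), np.int32(325), np.int32(8), np.int32(5), np.int32(32)), (np.int32(172), np.int32(329), np.int32(44), np.int32(38), np.int32(625)), (np.int32(213), np.int32(350), np.int32(81), np.int32(68), np.int32(2104)), (np.int32(107), np.int32(355), np.int32(28), np.int32(23), np.int32(138)), (np.int32(42), np.int32(362), np.int32(22), np.int32(17), np.int32(197)), (
[... 1160 characters left out ...]
 np.int32(53), np.int32(1251)), (np.int32(370), np.int32(178), np.int32(35), np.int32(33), np.int32(525)), (np.int32(348), np.int32(191), np.int32(21), np.int32(23), np.int32(228)), (np.int32(455), np.int32(198), np.int32(66), np.int32(59), np.int32(1371)), (np.int32(467), np.int32(207), np.int32(9), np.int32(8), np.int32(44)), (np.int32(519), np.int32(207), np.int32(28), np.int32(30), np.int32(424)), (np.int32(554), np.int32(226), np.int32(6), np.int32(11), np.int32(39)), (np.int32(523), np.int32(239), np.int32(28), np.int32(43), np.int32(401)), (np.int32(442), np.int32(256), np.int32(75), np.int32(46), np.int32(1870)), (np.int32(487), np.int32(298), np.int32(8), np.int32(5), np.int32(32))]
```

View pics/end.png

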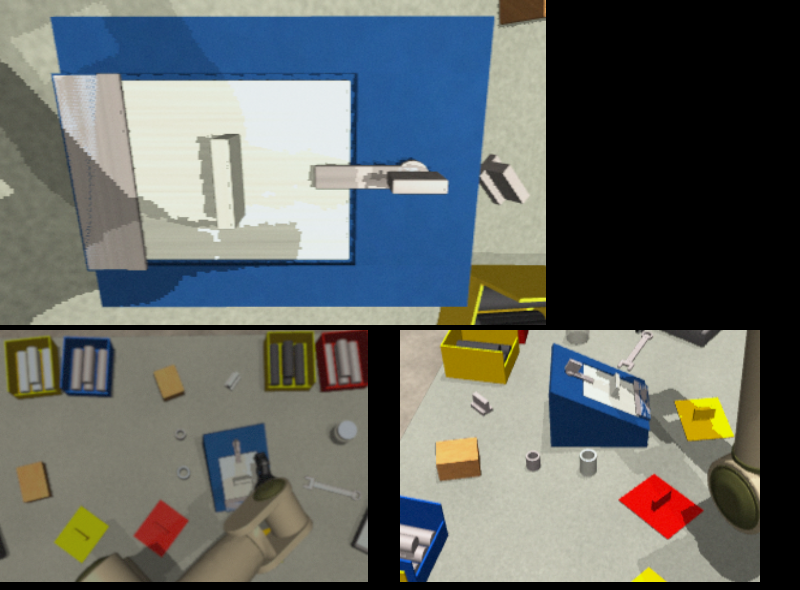

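The tongue lies straight down over the cover: tip at full-frame pixel (260.5,166) against (261.7,166.8) for angle 0. The cover's edges are still inside the recess. The bystanders look unmoved, and the only other differences are the arm and its shadows. Handing in.

```bash
python3 - <<'E'
from bench import job,monitor
print(monitor.sense()["clock"],monitor.sense()["contact_force"].round(1));job.hand_in()
E
```

```text
26.0167 [ 0.4 -0.   0.9]
the job is handed in; nothing more can be done
```

I gripped the bare-metal cover by its fin and slid one short end under the lip until it met the end stop, then laid the cover flat in its recess. I then turned the turnbutton from about 2.1 rad down to its stop at 0, let go and moved clear. The job was handed in at 26.0 s of the 72 s allowed; no verdict was reported.

**Cover:** The end stop was felt at deck x ≈ -73 mm (nominal -72). In the last wrist picture its edges lie inside the recess rim with an even gap, high edge included.

**Turnbutton:** The tongue tip showed at pixel (260.5, 166), against (261.7, 166.8) predicted for angle 0. The torque against the stop reached about 2 N m before I unwound to 0.4 N m and released.

**Other things:** The bystanders looked unmoved by eye in the last top and side pictures. A picture-difference check also flagged many areas, which I put down to the arm and its shadows, so it does not confirm this separately.

**Disagreement:** The top camera and the wrist camera differed by about 4 mm on where the cover first lay. I used the wrist camera and then touch.

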